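# Close up the potter's damp box

### The arm

A 6-joint arm with a two-finger parallel gripper is mounted at the origin on the work surface. World frame = base frame: x ahead of the robot, y to its left, z up, the work surface at z = 0. Lengths are in m, angles in rad, forces in N, time in s.
With the tool pointing down it reaches from about 0.35 to 0.775 m from the base axis. Payload 5.5 kg.
Tool frame: the origin (TCP) lies between the finger pads; the fingertips stand 8 mm ahead of it and the grasp point (between the pads) lies 11 mm behind it; z points along the fingers, y is the line along which they close (so a half turn about z gives the same grasp; the last joint's range is limited). The gripper opens to 85 mm and grips with 20 to 120 N. Pads are 22 mm wide; open, the fingers measure 114 mm over their backs; the gripper's body (76 mm by 85 mm) begins 54 mm behind the grasp point. The pads swing forward as they close: fully open they stand 13 mm farther back than shut.
Start: joints at [-1.328, 0.313, 0.046, 1.304, 0, 1.431], TCP at [0.215, -0.533, 0.239] pointing down, gripper open.
Joint ranges: [-2.76, 2.76], [-0.86, 1.69], [-1.03, 1.26], [-2.2, 2.34], [-1.47, 1.5], [-3.14, 3.14]. Speed limits (rad/s): [2.57, 2.57, 3.14, 3.14, 3.14, 3.14].

### API

Orientations are given as a unit quaternion [x, y, z, w].
In Python, from cell import observe, snapshot, camera_model, close_job gives the robot as it stands. The module is installed in compiled form; this text tells all that it offers.
- The arm moves only by the shell command python3 -m handwheel 'ROWS'. ROWS is JSON, one flat list of numbers, 5 for each row, row after row: the opening, from 0 (shut) to 1 (fully open), then the shift along the tool's x, y, z in m, then the turn about the tool's z in degrees. In form: [gripper, x, y, z, twist, gripper, x, y, z, twist, ...]. A call has 1 to 10 rows; each row shifts and turns the commanded pose from where the row before left it, along the tool's axes as they then stand; what a row does not reach is not made up. A row lasts 1/8 s, in which the tool goes at most 62.5 mm and 10.7 degrees, less where a joint would pass 70% of its speed; a pose out of reach is approached as far as the arm can. A call is refused whole if a number of a shift passes 0.0625 or a number of a turn 10.7, either way. A call with a gripper value outside its range is refused whole. The fingers move at their own pace and stop on an object; the grip force is fixed at half the most. Time passes only in rows, so rows that do not move let the fingers close. It gives the time, the measured TCP pose, the force, the opening and the grip force at its end, in the units of the state.
- observe(): the state, without advancing time (a new reading comes with each control period).
- snapshot(name): name is "scene" or "top"; returns the picture (400x640x3 uint8, blue, green, red); there is no depth.
- camera_model(name): a dict with "intrinsics" (3x3 intrinsics, pixels), "position" and "orientation" of the camera in the world. Camera axes: x right, y down, z forward; pixel columns grow to the right and rows downward; lengths in m; the calibration is good to about 2 mm. A picture is of the moment at which its call begins. camera_model takes no time and is no camera call.
- close_job(): hands the job in; it is judged then, once.
The state is a dict: "time_s": time; "joints": joint angles; "dq": joint speeds; "joint_efforts": joint torques, N m; "position": TCP position; "tool_rot": TCP orientation; "ft_force": force on the tool from outside, world axes, zero at the start; "torque": the same for the moment, N m; "gripper_width": opening from 0.0 (shut) to 1.0 (fully open); "grasp_force": force on a finger pad.
Only numpy, scipy, OpenCV 4.12 (cv2) and the standard library are available. Lean on these libraries where they do the work, as an engineer would, in place of code of your own. Each camera call takes 0.05 s, during which the arm holds its last target. There are 200 camera calls.

### The job

Close up the damp box so that the two cups inside do not dry out: with your fingertips push its open lid down until it is fully shut, then push the small vent shutter on top of the lid along its rails until it is fully closed. Only push: touch the lid from its outer side alone, never lift it or reach under it, do not pinch the shutter's tab, and leave the cups and the other things on the bench where they are.

Things in the scene. Friction and masses are not known exactly. Their poses are not given: they have to be found in the camera images.
- damp_box: The damp box: a heavy fixed grey plastic tub, 220 mm (x) by 260 mm (y), 110 mm high to its rim, walls 6 mm, with a cast plaster floor 23 mm above the bench. Origin: centre of its underside, on the bench. Its x points away from the robot at yaw 0, to the hinged side; z up.
- lid (a joint): Hinge angle of the white lid, rad: 0 = shut, lying level on the rim; it grows as the lid's near edge swings up and away from the robot (1.1 = steeply open; stop at 1.5). The hinge is stiff: the lid stays at whatever angle it is left, and 3 to 6 N near its front edge moves it. Its outer face (the top when shut) faces up and away from the robot while open.
- lid_hinge (a point): Middle of the hinge line, at the top of the tub's far (+x) wall: 110 mm along +x and 110 mm up from the origin of damp_box, fixed to the tub. The hinge line runs along the box's y; it is level with the lid's underside. Axes as damp_box.
- lid_push (a point): A point on the lid's outer face, mid-width, 190 mm from the hinge: a good place to push. It turns with the lid, z out of the outer face; axes as damp_box when shut. The lid is 12 mm thick (underside level with the hinge line), 264 mm wide and reaches 220 mm from the hinge; a lip 90 mm wide in the middle of its front edge reaches 242 mm.
- vent (a joint): How far the vent shutter is open, m: 0 = fully closed, at the stop bar at the +y end of its rails; 0.058 = fully open. To close, it slides along the box's +y, against about 1.5 N of friction; it stays where it is left. A grey plate 58 mm (x) by 68 mm (y) by 4 mm on the lid's outer face, between two rails along y, 7 mm high, 60 mm apart. Open, it uncovers black slots.
- vent_tab (a point): Middle of the top of the shutter's upright tab: 36 mm along x, 10 mm thick along y (5 mm either side), its top 26.5 mm above the lid's outer face. Moves with shutter and lid; axes as the lid's. With the lid shut it is 100 mm to -x of the hinge, and in the box frame at y = +24 mm minus the joint value of vent.
- cup_wide: Loose buff clay cup standing in the damp box, 76 mm across, 60 mm high; origin at the centre of its foot.
- cup_tall: Loose buff clay cup standing in the damp box, 62 mm across, 75 mm high; origin at the centre of its foot.
- brush: Loose brush lying beside the damp box on its +y side, about 200 mm long; origin at its underside, near its middle, x along it.
- rib: Loose flat wooden throwing rib lying beside the damp box on its -y side, 70 by 65 by 9 mm; origin at its underside.
- jar: Loose amber glass jar on the bench, 64 mm across, 85 mm high; origin at the centre of its foot.
- candlestick: Loose buff clay candlestick on the bench, 80 mm across, 114 mm high; origin at the centre of its foot.
- bowl: Loose buff clay bowl on the bench, 130 mm across, 50 mm high; origin at the centre of its foot.
There are look-alikes about, which are no part of the job. What is shaped like the candlestick but turquoise is not meant.

How it is judged:
By the outcome, as a careful person would: the job done as asked, in the order asked, and still so for the second after the job is handed in, with the robot touching nothing.
It also fails if it takes over 40 s, if anything falls off the work surface, if the arm or the gripper's body presses on something with over 40 N, if the wrist force passes 120 N, or if a joint passes its speed limit or range.

## Working session

There is one attempt and no reset: what is moved stays moved. The work goes in short steps, Python scripts to look and compute and a shell command to move; the robot and the scene stay as the last step left them, time stands still between calls to the robot, and variables do not carry over. Pictures are saved under pics/ and viewed, at most 10 in all, crops included, and the job is handed in when it is done.

```bash
mkdir -p pics
python3 - <<'E'
from cell import *
import cv2
for n in("scene","top"):
    cv2.imwrite(f"pics/{n}0.png",snapshot(n)); m=camera_model(n); print(n,m)
s=observe();print(s["position"],s["tool_rot"],s["time_s"],s["ft_force"])
E
```

```text
scene {'intrinsics': array([[425.94816332,   0.        , 314.39920673],
       [  0.        , 425.94816332, 201.27325286],
       [  0.        ,   0.        ,   1.        ]]), 'position': array([0.68418054, 0.69364985, 1.17992175]), 'orientation': array([ 0.11310351,  0.94689242, -0.29981739, -0.02668078])}
top {'intrinsics': array([[418.44369829,   0.        , 318.80638543],
       [  0.        , 418.44369829, 198.58157379],
       [  0.        ,   0.        ,   1.        ]]), 'position': array([ 0.41646061, -0.01133352,  1.26249442]), 'orientation': array([-0.70371139,  0.70843584, -0.03928012,  0.03695948])}
[ 0.21466357 -0.53294124  0.23850447] [ 9.81736480e-01  1.90244049e-01 -4.32224152e-05 -8.26998284e-04] 0.1 [ 0.23552076 -0.51729885 -0.01779431]
```

View pics/scene0.png

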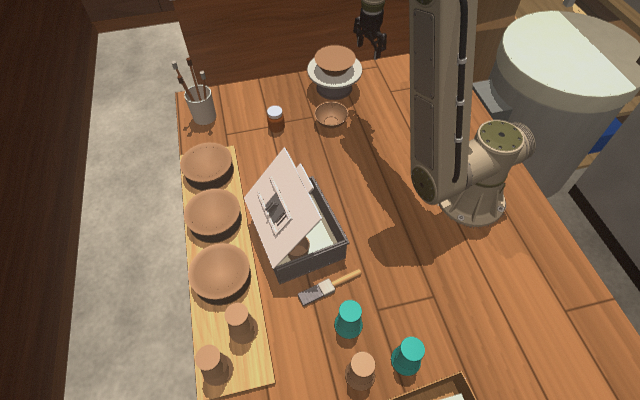

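View pics/top0.png

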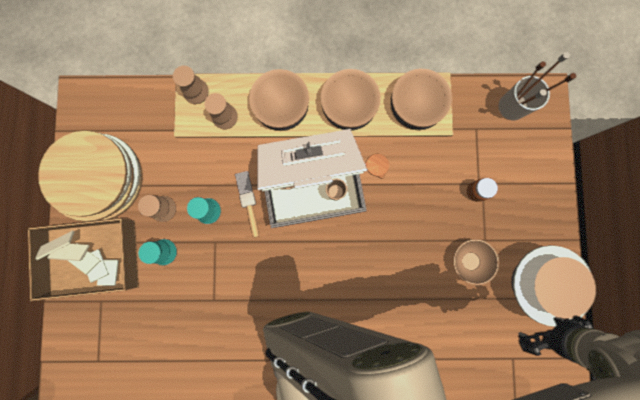

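Run:
```python
import cv2,numpy as np
a=cv2.imread("pics/top0.png")[115:240,225:395];b=cv2.imread("pics/scene0.png")[140:315,235:375]
a=cv2.resize(a,None,fx=4.7,fy=4.7,interpolation=cv2.INTER_CUBIC)
b=cv2.resize(b,None,fx=3.4,fy=3.4,interpolation=cv2.INTER_CUBIC)
cv2.imwrite("pics/ca.png",a);cv2.imwrite("pics/cb.png",b)
```

```text
(no output)
```

View pics/ca.png

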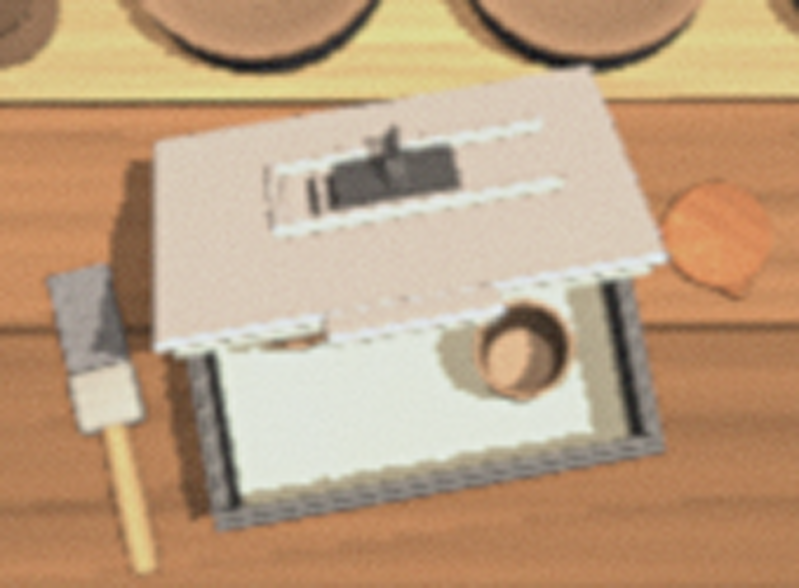

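View pics/cb.png

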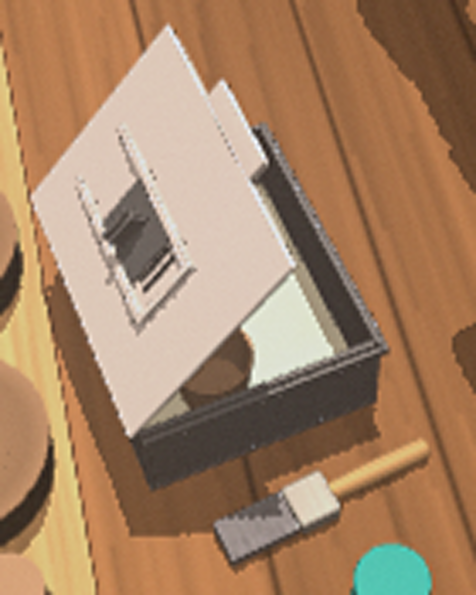

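```bash
cat > g.py <<'E'
import numpy as np
from cell import camera_model
from scipy.spatial.transform import Rotation as R
def ray(n,p):
    m=camera_model(n); d=R.from_quat(m["orientation"]).apply(np.linalg.inv(m["intrinsics"])@[*p,1])
    return m["position"],d
def plane(n,p,z):
    o,d=ray(n,p); return o+d*(z-o[2])/d[2]
def tri(p,q):
    o,d=ray("top",p);o2,e=ray("scene",q)
    s=np.linalg.lstsq(np.c_[d,-e],o2-o,rcond=None)[0]; A=o+s[0]*d;B=o2+s[1]*e
    return (A+B)/2,np.linalg.norm(A-B)
E
python3 - <<'E'
from g import *
np.set_printoptions(precision=4,suppress=True)
T=lambda u,v:(224.6+u/4.7,114.6+v/4.7); S=lambda u,v:(234.6+u/3.4,139.6+v/3.4)
P={}
for k,a,b in [("h+",(155,145),(133,437)),("h-",(588,68),(32,195)),("f-",(663,259),(168,27)),("f+",(158,348),(294,266)),("lip-",(503,309),(222,82)),("lip+",(326,341),(266,171))]:
    P[k],e=tri(T(*a),S(*b)); print(k,P[k],e)
c=[plane("top",T(220,527),.11),plane("top",T(660,450),.11)];print(c)
c2=[plane("scene",S(386,350),.11),plane("scene",S(262,125),.11)];print(c2)
for v in("h","f"):
    d=P[v+"+"]-P[v+"-"];print(np.linalg.norm(d),np.arctan2(-d[0],d[1]))
m=(P["f+"]+P["f-"]-P["h+"]-P["h-"])/2;print("lid",np.linalg.norm(m),np.arctan2(m[2],np.hypot(*m[:2])),np.arctan2(-m[1],-m[0]))
for c in (c,c2):
    d=c[0]-c[1];print(np.linalg.norm(d),np.arctan2(-d[0],d[1]))
E
```

```text
h+ [0.6911 0.1547 0.1149] 0.0004171856281018338
h- [ 0.7367 -0.1037  0.1168] 0.0012037573171375148
f- [ 0.5932 -0.1278  0.2768] 0.0029519671723151016
f+ [0.5485 0.1284 0.2775] 0.0014795568619094513
lip- [ 0.5649 -0.0454  0.2926] 0.001322006231021788
lip+ [0.5501 0.0433 0.2848] 0.000660550308585646
[array([0.4643, 0.1153, 0.11  ]), array([ 0.5077, -0.143 ,  0.11  ])]
[array([0.4689, 0.1237, 0.11  ]), array([ 0.5156, -0.1372,  0.11  ])]
0.2624408824313853 0.17474778411154648
0.26012562597139793 0.1729245555935313
lid 0.2170370292559877 0.8378806204480131 0.17423837036707415
0.26194806179466057 0.16668754860920204
0.26504263963827895 0.17719470111193997
```

```bash
cat > st.py <<'E'
from g import *
from cell import observe
s=observe();p=s["position"]-[.705,.025,0];r=R.from_quat(s["tool_rot"]);c,q=np.cos(.174),np.sin(.174)
x=r.as_matrix()[:,0]
print("x' %.4f y' %.4f tipz %.4f yawerr_deg %.2f t %.2f"%(p[0]*c+p[1]*q,-p[0]*q+p[1]*c,p[2]-.008,np.degrees(np.arctan2(x[1],x[0])-.174),s["time_s"]),np.round(s["ft_force"],2),s["gripper_width"])
E
python3 -m handwheel '[0,0,0,-0.05,6, 0,0,0,-0.05,6, 0,0,0,-0.04,0, 0,0.04,-0.04,0,0, 0,0.04,-0.04,0,0, 0,0.04,-0.04,0,0, 0,0.04,-0.04,0,0]'; python3 st.py
```

```text
time_s: 0.98
position: [0.3454, -0.3466, 0.3789]
tool_rot: [0.996, 0.086, -0.0, -0.0]
ft_force: [0.9, -0.5, -0.3]
gripper_width: 0.001
grasp_force: 0.0
x' -0.4185 y' -0.3037 tipz 0.3709 yawerr_deg -0.07 t 0.97 [ 0.89 -0.49 -0.28] 0.0011281862179835166
```

```bash
python3 -m handwheel '[0,0.04,-0.038,0,0, 0,0.04,-0.038,0,0, 0,0.04,-0.038,0,0, 0,0.04,-0.038,0,0, 0,0.04,-0.038,0,0, 0,0.04,-0.038,0,0, 0,0.04,-0.038,0,0, 0,0.035,-0.038,0,0, 0,0,0,0,0]' >/dev/null; python3 st.py
python3 - <<'E'
import cv2
from cell import snapshot
a=snapshot("scene")[100:300,190:450];cv2.imwrite("pics/s1.png",cv2.resize(a,None,fx=3,fy=3,interpolation=cv2.INTER_CUBIC))
E
```

```text
x' -0.1025 y' 0.0014 tipz 0.3694 yawerr_deg 0.24 t 2.10 [ 0.09 -0.17  0.54] -0.0013879422939120972
```

View pics/s1.png

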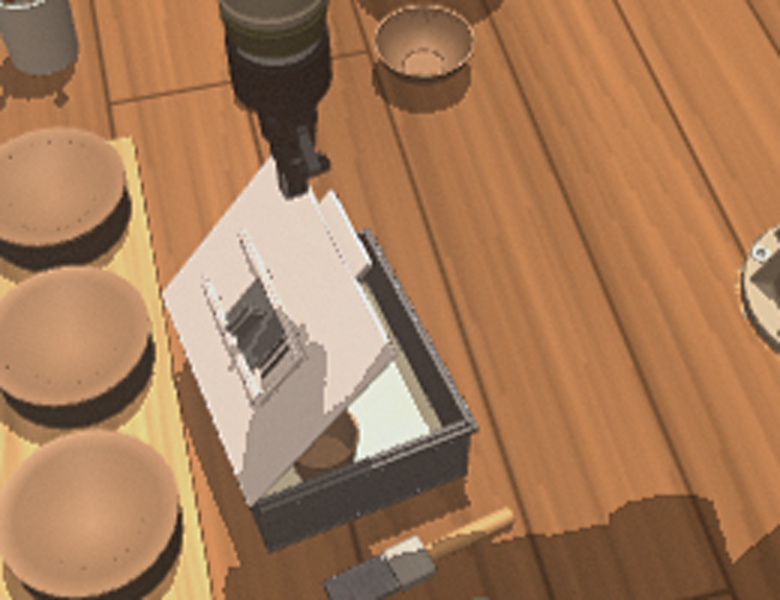

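```bash
python3 -m handwheel '[0,0,0,0.045,0, 0,0,0,0.045,0, 0,0,0,0,0]' >/dev/null; python3 st.py
python3 -m handwheel '[0,0,0,0.015,0, 0,0,0,0.01,0, 0,-0.01,0,0.009,0, 0,-0.01,0,0.009,0]' >/dev/null; python3 st.py
```

```text
x' -0.1077 y' -0.0017 tipz 0.2774 yawerr_deg -0.13 t 2.52 [-0.26  0.23  0.14] 0.002512059670378815
x' -0.1220 y' -0.0021 tipz 0.2398 yawerr_deg -0.03 t 3.02 [2.99 0.43 0.73] 0.000605070106730791
```

```bash
python3 -m handwheel '[0,-0.01,0,0.01,0, 0,-0.009,0,0.012,0, 0,-0.007,0,0.012,0, 0,-0.006,0,0.012,0, 0,-0.005,0,0.013,0, 0,-0.005,0,0.013,0]' >/dev/null; python3 st.py
python3 -m handwheel '[0,-0.004,0,0.013,0, 0,-0.003,0,0.013,0, 0,0,0,0,0]' >/dev/null; python3 st.py
```

```text
x' -0.1656 y' -0.0019 tipz 0.1664 yawerr_deg -0.04 t 3.77 [ 2.55 -1.06  2.32] 0.0016664037336065736
x' -0.1746 y' -0.0009 tipz 0.1386 yawerr_deg -0.04 t 4.15 [ 0.33 -0.22 -0.04] -0.0013481821871238117
```

```bash
python3 -m handwheel '[0,0,0,0.008,0, 0,0,0,0.006,0, 0,0,0,0.002,0]' ; python3 st.py
python3 -m handwheel '[0,0,0,0.002,0, 0,0,0,0.001,0]'|grep force ; python3 st.py
```

```text
time_s: 4.53
position: [0.5342, -0.0063, 0.1317]
tool_rot: [0.996, 0.087, -0.001, -0.0]
ft_force: [-1.8, -0.1, 1.6]
gripper_width: 0.0
grasp_force: 1.1
x' -0.1736 y' -0.0013 tipz 0.1237 yawerr_deg -0.03 t 4.53 [-1.79 -0.14  1.6 ] 7.12733944741658e-05
ft_force: [-5.1, 1.0, 12.5]
grasp_force: 5.9
x' -0.1733 y' -0.0013 tipz 0.1220 yawerr_deg -0.03 t 4.78 [-5.11  0.97 12.55] -4.523164441140909e-05
```

```bash
python3 -m handwheel '[0,0,0,0.001,0, 0,0,0,0.001,0, 0,0,0,0,0]'|grep force ; python3 st.py
python3 -m handwheel '[0,0,0,-0.05,0, 0,-0.02,0.06,-0.02,0, 0,-0.02,0.06,0,0, 0,0,0.06,0,0, 0,0,0,0,0]'|grep force ; python3 st.py
python3 - <<'E'
import cv2
from cell import snapshot
a=snapshot("scene");b=snapshot("top");cv2.imwrite("pics/s2.png",a);cv2.imwrite("pics/t2.png",b)
f=lambda a,y,x:cv2.resize(a[y:y+130,x:x+130],None,fx=4,fy=4,interpolation=cv2.INTER_CUBIC)[:,:400*2]
import numpy as np
cv2.imwrite("pics/c2.png",cv2.resize(np.hstack([a[150:290,230:370],b[110:250,240:380]]),(800,400),interpolation=cv2.INTER_CUBIC))
E
```

```text
ft_force: [-8.5, 0.5, 18.9]
grasp_force: 9.5
x' -0.1733 y' -0.0013 tipz 0.1219 yawerr_deg -0.03 t 5.15 [-8.45  0.47 18.9 ] -0.0002680523500237535
ft_force: [0.3, 1.6, 0.8]
grasp_force: 0.0
x' -0.2118 y' -0.1816 tipz 0.1880 yawerr_deg -0.36 t 5.78 [0.34 1.65 0.84] 0.0012727532152148962
```

View pics/c2.png

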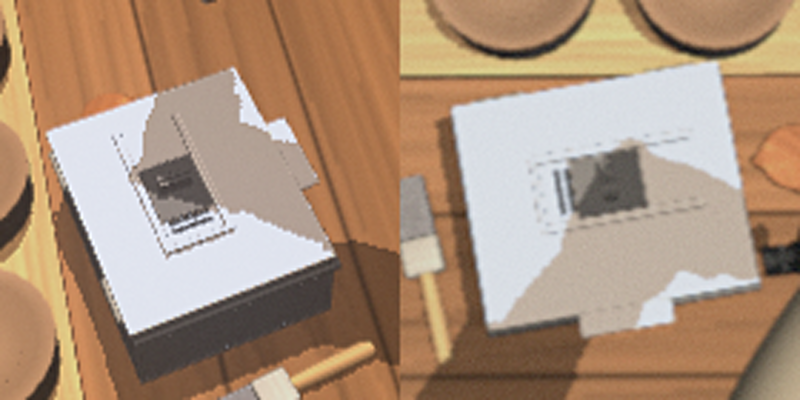

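Run:
```python
from g import *
c,q=np.cos(.174),np.sin(.174)
def box(P): p=P-[.705,.025,0];return np.round([p[0]*c+p[1]*q,-p[0]*q+p[1]*c],4)
T=lambda u,v:(239.65+(u-400)/2.857,109.65+v/2.857);S=lambda u,v:(229.65+u/2.857,149.65+v/2.857)
for k,p,z in[("pl",(567,155),.126),("pl",(642,148),.126),("pl",(646,210),.126),("pl",(575,217),.126),("lidcorner+h",(453,108),.122),("lidcorner-h",(718,62),.122),("f-",(760,284),.122),("f+",(488,333),.122),("railend",(690,135),.129),("railend",(704,204),.129),("stop",(532,165),.13),("stop",(545,233),.13)]:
    print(k,box(plane("top",T(*p),z)))
for k,p,z in[("pl",(139,176),.126),("pl",(196,154),.126),("pl",(215,203),.126),("pl",(161,222),.126),("h+",(130,333),.122),("h-",(47,132),.122),("f-",(235,68),.122),("f+",(338,262),.122),("tabtop",(158,182),.1485),("tabtop",(190,180),.1485)]:
    print("S",k,box(plane("scene",S(*p),z)))
```

```text
pl [-0.0652  0.0276]
pl [-0.0714 -0.0448]
pl [-0.1315 -0.0376]
pl [-0.126   0.0306]
lidcorner+h [0.0011 0.1286]
lidcorner-h [-0.     -0.1335]
f- [-0.2209 -0.1322]
f+ [-0.2203  0.1317]
railend [-0.0678 -0.0925]
railend [-0.1362 -0.0932]
stop [-0.0695  0.0623]
stop [-0.1366  0.0614]
S pl [-0.0674 -0.034 ]
S pl [-0.1322 -0.0357]
S pl [-0.1271  0.0289]
S pl [-0.0681  0.0278]
S h+ [0.0035 0.1299]
S h- [ 0.0027 -0.1301]
S f- [-0.2164 -0.1287]
S f+ [-0.2132  0.1403]
S tabtop [-0.079  -0.0044]
S tabtop [-0.1097  0.0066]
```

```bash
python3 -m handwheel '[0,0.04,-0.04,0,0, 0,0.04,-0.04,0,0, 0,0.032,-0.038,0,0, 0,0,0,0.027,0, 0,0,0,0.026,0, 0,0,0,0,0]'|grep force; python3 st.py
python3 -m handwheel '[0,0,-0.015,0,0, 0,0,-0.012,0,0, 0,0,-0.008,0,0, 0,0,-0.006,0,0]'|grep force; python3 st.py
```

```text
ft_force: [0.3, 0.3, 0.8]
grasp_force: 0.0
x' -0.1014 y' -0.0565 tipz 0.1329 yawerr_deg 0.12 t 6.62 [0.26 0.26 0.75] 0.0010242908828504082
ft_force: [1.8, -2.4, 1.2]
grasp_force: 0.8
x' -0.0993 y' -0.0180 tipz 0.1361 yawerr_deg -0.02 t 7.12 [ 1.82 -2.42  1.21] -0.0017481536384464469
```

```bash
python3 -m handwheel '[0,0,-0.006,0,0, 0,0,-0.006,0,0, 0,0,-0.005,0,0, 0,0,0,0,0]'|grep force; python3 st.py
python3 -m handwheel '[0,0,-0.003,0,0, 0,0,-0.002,0,0, 0,0,0,0,0]'|grep force; python3 st.py
```

```text
ft_force: [0.0, 0.8, -1.1]
grasp_force: 0.0
x' -0.1000 y' -0.0007 tipz 0.1349 yawerr_deg -0.01 t 7.62 [ 0.05  0.83 -1.1 ] 0.0027654269383372873
ft_force: [0.0, -1.1, -0.4]
grasp_force: 0.3
x' -0.1000 y' 0.0039 tipz 0.1349 yawerr_deg -0.03 t 8.00 [ 0.05 -1.09 -0.43] -0.001308744306443896
```

```bash
python3 -m handwheel '[0,0,-0.002,0,0, 0,0,-0.002,0,0]'|grep force; python3 st.py
python3 -m handwheel '[0,0,-0.002,0,0, 0,0,-0.001,0,0]'|grep force; python3 st.py
```

```text
ft_force: [0.6, -13.2, -1.9]
grasp_force: 6.4
x' -0.1000 y' 0.0052 tipz 0.1350 yawerr_deg -0.13 t 8.25 [  0.57 -13.19  -1.85] -0.0024161294474877144
ft_force: [2.5, -19.1, -2.3]
grasp_force: 9.6
x' -0.1000 y' 0.0055 tipz 0.1351 yawerr_deg -0.25 t 8.50 [  2.53 -19.08  -2.32] -0.0029767767047483595
```

Stopped hard at the expected place (y' ≈ 5 mm). Back off sideways, then up and away, and look.

```bash
python3 -m handwheel '[0,0,0.015,0,0, 0,0,0.01,0,0, 0,0,0,-0.05,0, 0,-0.02,0.05,-0.02,0, 0,-0.02,0.055,0,0, 0,-0.02,0.055,0,0, 0,0,0.05,0,0, 0,0,0,0,0]'|grep force; python3 st.py
python3 - <<'E'
import cv2,numpy as np
from cell import snapshot
a=snapshot("scene");b=snapshot("top")
cv2.imwrite("pics/c3.png",cv2.resize(np.hstack([a[150:310,230:390],b[110:270,230:390]]),(800,400),interpolation=cv2.INTER_CUBIC))
E
```

```text
ft_force: [0.5, 0.5, -0.1]
grasp_force: 0.0
x' -0.1605 y' -0.2277 tipz 0.2047 yawerr_deg -0.30 t 9.50 [ 0.52  0.46 -0.05] -0.00026720739103267346
```

View pics/c3.png

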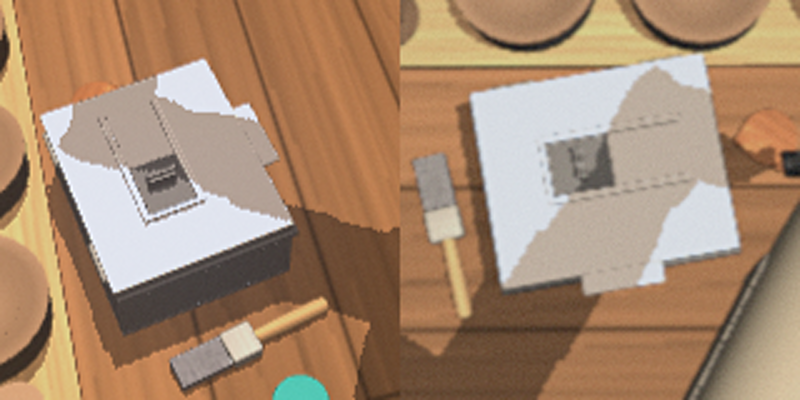

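The lid lies flat. The shutter plate is hard against the stop bar (right half, around (545,165)), no slots show, and the rest is undisturbed.

```bash
python3 -c "from cell import close_job;print(close_job())"
```

```text
the job is handed in; nothing more can be done
None
```

The damp box is closed: I pushed the lid fully shut, then the vent shutter against its stop bar, with no slots showing in the last pictures, and handed the job in after about 9.6 s with the arm clear and nothing else seen to have moved.

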